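Tuck the caddy flap under its lip

ROBOT

A 6-joint arm with a two-finger parallel gripper is mounted at the origin on the work surface. World frame = base frame: x ahead of the robot, y to its left, z up, the work surface at z = 0. Lengths are in m, angles in degrees, forces in N, time in s.
With the tool pointing down it reaches from about 0.35 to 1 m from the base axis. Payload 7.1 kg.
Tool frame: the origin (TCP) lies at the very end of the fingers, on their centre line; the grasp point (between the pads) lies 19 mm behind it; z points along the fingers, y is the line along which they close (so a half turn about z gives the same grasp; the last joint's range is limited). The gripper opens to 85 mm and grips with 20 to 120 N. Pads are 22 mm wide; open, the fingers measure 114 mm over their backs; the gripper's body (76 mm by 85 mm) begins 54 mm behind the grasp point. The pads swing forward as they close: fully open they stand 13 mm farther back than shut.
Start: joints at [-69.442, 24.242, 93.386, -0, 62.372, -1.089], TCP at [0.231, -0.581, 0.231] pointing down, gripper open.
Joint ranges: [-172.04, 172.04], [-51.8, 120.97], [4.93, 147.93], [-75.15, 255.16], [6.16, 154.13], [-145.62, 145.62]. Speed limits (degrees/s): [136.94, 136.94, 172.46, 180, 180, 180].

INTERFACE

Orientations are given as a 3x3 rotation matrix whose columns are the frame's x, y, z axes.
In Python, from cell import sensors, optics, order gives the robot as it stands. The module is installed in compiled form; this text tells all that it offers.
- The arm moves only by the tool apply_moves, never from a script. Its argument "commands" is a list of rows, each a list of 2 entries, a list of its own where there are three numbers: the shift along the tool's x, y, z normalised to -1 to 1, where 1 is 40 mm, then the turn about the tool's z normalised to -1 to 1, where 1 is 120 degrees. A call has 1 to 5 rows; each row shifts and turns the commanded pose from where the row before left it, along the tool's axes as they then stand; what a row does not reach is not made up. A row lasts 1/10 s, in which the tool goes at most 50 mm and 8.59 degrees, less where a joint would pass 70% of its speed; a pose out of reach is approached as far as the arm can. A call with a number of a shift or a turn outside -1 to 1 is refused whole. A call with a gripper value outside its range is refused whole. "claw" is the closure, from 0 (fully open) to 1 (shut), set as the call begins (left out, the last holds). The fingers move at their own pace and stop on an object; "grip_force" is the grip in N (left out, the last holds). Time passes only in rows, so rows that do not move let the fingers close. It gives the time, the measured TCP pose, the force, the opening and the grip force at its end, in the units of the state.
- sensors.sense(): the state, without advancing time (a new reading comes with each control period).
- optics.read_camera(name): name is "side" or "top"; returns the picture (420x560x3 uint8, red, green, blue); there is no depth.
- optics.camera_model(name): a dict with "mtx" (3x3 intrinsics, pixels), "D" ([k1, k2, p1, p2, k3] as OpenCV has them; the pictures are not rectified), "cam_to_world" (4x4, takes a point from camera to world coordinates). Camera axes: x right, y down, z forward; pixel columns grow to the right and rows downward; lengths in m; the calibration is good to about 2 mm. A picture is of the moment at which its call begins. camera_model takes no time and is no camera call.
- order.finish_job(): hands the job in; it is judged then, once.
Trained networks look in the newest picture that a camera, given by its name, has taken for a name from the list of things; names that differ only in an ending like _2 or _b are one class to them, and where a whole thing is asked for, a point or a joint stands for the part that bears it (a point fixed in the world has none). Each returns a list of dicts, best first, with "p" (0 to 1); they miss things now and then, are a little off and sometimes report something else, mostly with a low value. They report only what shows in the picture. A call takes as long as a camera call.
- optics.recognise(thing, camera): "location" ([x, y, z] in m, in the coordinates of the camera as it stood for that picture, good to about 4 mm: the middle of the surface that is visible of it).
- optics.cut_out(thing, camera): "mask" (420x560 bool, what is visible of it).
The state is a dict: "clock": time; "joint_positions": joint angles; "qvel": joint speeds; "joint_torque": joint torques, N m; "tool_pos": TCP position; "ee_rot": TCP orientation; "contact_force": force on the tool from outside, world axes, zero at the start; "wrist_torque": the same for the moment, N m; "finger_gap": finger opening in m; "gripper_force": force on a finger pad.
Only numpy, scipy, OpenCV 4.12 (cv2) and the standard library are available. Lean on these libraries where they do the work, as an engineer would, in place of code of your own. Each camera call takes 0.05 s, during which the arm holds its last target. There are 200 camera calls.

TASK

The blue flap of the white hair-roller caddy stands open. Press it over and down with your fingertips until it lies flat, then push it along so that its free edge goes well beneath the orange lip and it stays shut when you let go. Press gently, pinch or lift nothing, leave the caddy about where it stands, and do not disturb the tin, ear plug case, mug, hair dryer nozzle or comb.

Things in the scene. Friction and masses are not known exactly. Their poses are not given: they have to be found in the camera images.
- caddy: Loose white plastic tray with hair rollers in it, about 0.9 kg, 150 mm (x) by 110 mm (y), rim 55 mm high, on the counter (z = 0). Origin: centre of its underside. Its +x axis runs from the flap's hinge (robot's side) to the orange lip (far side); z is up.
- hinge_mid (a point): Middle of the flap's hinge axis, which runs along the caddy's y. In the caddy frame it is at x = -55 mm + joint tuck, y = 0, z = 58 mm. Its axes are parallel to the caddy's.
- flap (a joint): Hinge angle of the blue flap, rad. 0: flat (a stop), reaching from the hinge towards caddy +x; grows as the free edge rises; 1.57: upright; stop at 1.75. Begins open, 1.2 to 1.6. A spring (0.06 N m/rad, rest at 1.5) with friction 0.02 N m lifts the flap whenever it is let go untucked; tucked and let go, it rests against the lip's underside at about 0.06.
- tuck (a joint): Slide of the hinge, and the whole flap with it, in slots along the caddy's +x, m. 0: back; 0.018: fully forward (a stop). Begins at 0 to 0.003. Friction of about 2.5 N keeps it where it is left. With the flap flat, its free edge is 6 mm short of the lip at 0, reaches the lip's front edge at 0.006, and is 12 mm beneath it at 0.018.
- ridge_mid (a point): Middle of the top of the yellow ridge on the flap's outer face (upper face when flat; faces the robot when open). The ridge runs along y, 80 mm long, 6 mm thick, 8 mm high, centred 80 mm from the hinge axis. Fingertips pressing on the panel on the ridge's hinge side can push it towards the lip.
- flap_edge (a point): Middle of the flap's free edge, 102 mm from the hinge axis. The flap's panel is 4 mm thick and 88 mm wide (y), its mid-plane passing through the hinge axis; lying flat, its top is at z = 60 mm.
- lip_edge (a point): Middle of the lower front edge of the orange lip, the edge facing the hinge; caddy frame x = 53, z = 65 mm. The lip is 4 mm thick, spans x = 53 to 75 mm over the full width, top at z = 69 mm, closed behind by a wall from x = 69 mm. A flat flap's top is 5 mm lower than its underside. It blocks the flap if that comes down already slid forward.
- tin: Loose round aluminium tin, 70 mm across, 28 mm high, just to the left (+y) of the caddy. Origin: centre of its underside. Leave alone.
- earcase: Loose blue silicone ear plug case, 62 x 42 x 24 mm, just to the right (-y) of the caddy. Origin: centre of its underside. Leave alone.
- mug: Loose white ceramic mug, 80 mm across, 95 mm high. Origin: centre of its underside. Leave alone.
- nozzle: Loose black hair dryer nozzle standing on its round collar, 52 mm collar, 75 mm high. Origin: centre of its underside. Leave alone.
- comb: Loose black comb lying flat, 180 x 34 x 6 mm, to the right of the caddy. Origin: centre of its underside. Leave alone.

How it is judged (in metres and radians):
At the end, for the whole second after the job is handed in: The flap is down (hinge below 0.10 rad) with its free edge at least 6 mm beneath the orange lip (tuck slide above 0.012 m), held by the lip and at rest; the caddy stands flat on the counter, still, within 35 mm of where it began (value of joint flap below 0.1 rad and value of joint tuck above 0.012 m and z of flap_edge in the frame of lip_edge below 0.001 m and velocity of joint flap below 0.05 rad/s and angle between caddy's own z axis and vertical below 0.05 rad and height (world z) of caddy below 0.004 m and distance of caddy from where it was at the start of the episode below 0.035 m and linear speed of caddy below 0.01 m/s); the robot touches nothing.
It fails at once if the caddy is lifted or tipped (height (world z) of caddy above 0.012 m or angle between caddy's own z axis and vertical above 0.15 rad).
It fails at once if the flap is pinched or pressed roughly (over 35 N from the fingers) (contact force between the fingers and flap above 35 N).
It fails at once if the tin, ear plug case, mug, nozzle or comb is displaced more than 20 mm, or lifted (distance of any of tin, earcase, mug, nozzle, comb from where it was at the start of the episode above 0.02 m).
It also fails if it takes over 45 s, if anything falls off the work surface, if the arm or the gripper's body presses on something with over 40 N, if the wrist force passes 120 N, or if a joint passes its speed limit or range.

## Working session

There is one attempt and no reset: what is moved stays moved. The work goes in short steps, Python scripts to look and compute and a tool call to move; the robot and the scene stay as the last step left them, time stands still between calls to the robot, and variables do not carry over. Pictures are saved under pics/ and viewed, at most 10 in all, crops included, and the job is handed in when it is done.

Besides the shell and the picture viewer there is one more tool, called after "Emit:" as name(argument=value, ...), one argument or row to a line, values as JSON. apply_moves: Moves the arm, as the interface text tells. Scaled input: -1 to 1 covers 40 mm each way for a shift and 120 degrees each way for a turn. Its arguments: {"type":"object","properties":{"commands":{"type":"array","items":{"type":"array"}},"claw":{"type":"number"},"grip_force":{"type":"number"}},"required":["commands"]}

```bash
mkdir -p pics
cat > h.py <<'E'
import numpy as np, cv2
from cell import sensors, optics, order
def w(cam,p):
    T=np.array(optics.camera_model(cam)["cam_to_world"]);return (T@np.r_[p,1])[:3]
def proj(cam,P):
    m=optics.camera_model(cam);T=np.linalg.inv(np.array(m["cam_to_world"]))
    r,_=cv2.Rodrigues(T[:3,:3]);return cv2.projectPoints(np.float64(P).reshape(-1,1,3),r,T[:3,3],np.array(m["mtx"]),np.array(m["D"],float))[0].reshape(-1,2)
def ray(cam,uv):
    m=optics.camera_model(cam);T=np.array(m["cam_to_world"])
    q=cv2.undistortPoints(np.float64(uv).reshape(-1,1,2),np.array(m["mtx"]),np.array(m["D"],float))[0,0]
    return T[:3,3],T[:3,:3]@np.r_[q,1]
def tri(uvs):
    A=0;b=0
    for c,uv in uvs.items():
        o,d=ray(c,uv);d=d/np.linalg.norm(d);M=np.eye(3)-np.outer(d,d);A=A+M;b=b+M@o
    return np.linalg.solve(A,b)
def save(cam,name):
    im=optics.read_camera(cam);cv2.imwrite(f"pics/{name}.png",im[...,::-1]);return im
E
python3 - <<'E'
from h import *
a=save("side","s0");b=save("top","t0")
cv2.imwrite("pics/a0.png",cv2.resize(np.vstack([a,b])[...,::-1],None,fx=.71,fy=.71))
for c in("side","top"):
    print(c,np.round(optics.camera_model(c)["cam_to_world"],3).tolist())
    for t in("caddy","hinge_mid","ridge_mid","flap_edge","lip_edge","tin","earcase","mug","nozzle","comb"):
        for r in optics.recognise(t,c)[:1]: 
            P=w(c,r["location"]);print(t,round(r["p"],2),P.round(4),proj(c,P).round())
s=sensors.sense();print(s["clock"],s["tool_pos"],s["ee_rot"],s["contact_force"],s["finger_gap"])
E
```

```text
side [[0.996, -0.037, 0.075, 0.521], [-0.082, -0.615, 0.785, -0.733], [0.017, -0.788, -0.615, 0.638], [0.0, 0.0, 0.0, 1.0]]
caddy 0.87 [ 0.6262 -0.0941  0.0354] [[301. 243.]]
hinge_mid 0.98 [ 0.5904 -0.0905  0.1065] [[286. 218.]]
ridge_mid 0.64 [ 0.4794 -0.4282  0.0545] [[234. 384.]]
flap_edge 0.59 [ 0.5933 -0.0952  0.1143] [[288. 217.]]
lip_edge 0.91 [ 0.624  -0.0943  0.0371] [[300. 242.]]
tin 0.63 [0.5775 0.0349 0.0266] [[276. 211.]]
earcase 0.63 [ 0.4761 -0.43    0.0553] [[231. 385.]]
mug 0.8 [0.4597 0.367  0.0615] [[231. 138.]]
comb 0.65 [ 0.6752 -0.3952  0.0059] [[349. 372.]]
top [[0.024, -0.989, 0.146, 0.397], [-1.0, -0.022, 0.014, -0.022], [-0.01, -0.146, -0.989, 1.392], [0.0, 0.0, 0.0, 1.0]]
caddy 0.68 [ 0.6349 -0.0752  0.0368] [[306. 199.]]
hinge_mid 0.59 [ 0.5907 -0.08    0.1289] [[309. 210.]]
ridge_mid 0.63 [ 0.5909 -0.082   0.1376] [[310. 209.]]
flap_edge 0.98 [ 0.5953 -0.0844  0.1402] [[311. 207.]]
lip_edge 0.64 [ 0.6355 -0.0728  0.0322] [[305. 199.]]
tin 0.72 [0.5966 0.0317 0.0248] [[266. 213.]]
earcase 0.64 [ 0.6685 -0.1813  0.0224] [[344. 188.]]
mug 0.97 [0.4618 0.4082 0.0455] [[123. 258.]]
nozzle 0.6 [ 0.4658 -0.407   0.052 ] [[431. 264.]]
comb 0.84 [ 6.720e-01 -3.924e-01  5.000e-04] [[419. 190.]]
1.1 [ 0.230557   -0.58088342  0.2313263 ] [[ 9.29470796e-01  3.68895701e-01 -2.64331759e-05]
 [ 3.68895702e-01 -9.29470796e-01  2.22674004e-05]
 [-1.63545168e-05 -3.04479833e-05 -9.99999999e-01]] [ 0.77021406  0.19723827 -0.18881503] 0.08546907232842563
```

View pics/s0.png

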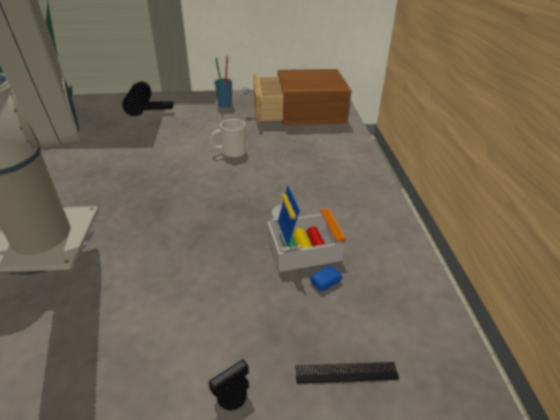

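View pics/t0.png

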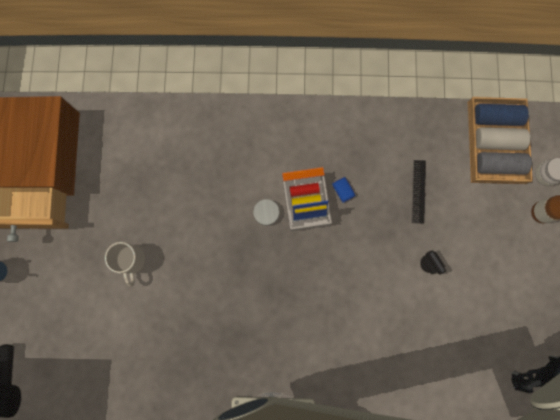

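Run:
```python
from h import *
s=cv2.imread("pics/s0.png");t=cv2.imread("pics/t0.png")
cs=cv2.resize(s[175:285,255:355],None,fx=5,fy=5,interpolation=cv2.INTER_CUBIC);ct=cv2.resize(t[155:240,280:360],None,fx=5,fy=5,interpolation=cv2.INTER_CUBIC)
H=max(len(cs),len(ct));out=np.zeros((H,800,3),np.uint8);out[:len(cs),:400]=cs[:, :400];out[:len(ct),400:]=ct
cv2.imwrite("pics/c0.png",out)
for c,im,z in(("top",t,.069),("side",s,.069)):
    hsv=cv2.cvtColor(im,cv2.COLOR_BGR2HSV)
    for n,lo,hi in(("orange",(8,180,120),(16,255,255)),("yellow",(22,150,100),(32,255,255)),("blue",(105,130,40),(125,255,255))):
        m=cv2.inRange(hsv,lo,hi);m2=np.zeros_like(m);m2[165:290,255:360]=m[165:290,255:360]
        k,l,st,ce=cv2.connectedComponentsWithStats(m2)
        for i in range(1,k):
            if st[i,4]>25:
                bx=cv2.boxPoints(cv2.minAreaRect(np.argwhere(l==i)[:,::-1].astype(np.float32)))
                print(c,n,st[i,4],bx.round(1).tolist())
                if n=="orange":
                    for p in bx:
                        o,d=ray(c,p);print("   ",(o+d*(z-o[2])/d[2]).round(4))
```

```text
top orange 300 [[282.3999938964844, 172.8000030517578], [322.29998779296875, 167.3000030517578], [323.3999938964844, 174.6999969482422], [283.3999938964844, 180.1999969482422]]
    [ 0.6981 -0.0111  0.069 ]
    [ 0.7154 -0.117   0.069 ]
    [ 0.6953 -0.1199  0.069 ]
    [ 0.6781 -0.0143  0.069 ]
top yellow 197 [[291.1000061035156, 197.89999389648438], [319.6000061035156, 193.60000610351562], [320.6000061035156, 200.3000030517578], [292.1000061035156, 204.60000610351562]]
top yellow 112 [[294.70001220703125, 209.0], [325.70001220703125, 204.60000610351562], [326.20001220703125, 208.10000610351562], [295.20001220703125, 212.5]]
top blue 296 [[332.0, 183.6999969482422], [344.3999938964844, 176.60000610351562], [354.79998779296875, 195.0], [342.3999938964844, 202.0]]
top blue 100 [[294.5, 215.0], [324.79998779296875, 210.39999389648438], [325.29998779296875, 214.0], [295.1000061035156, 218.5]]
side orange 273 [[319.70001220703125, 210.6999969482422], [326.79998779296875, 206.6999969482422], [345.6000061035156, 239.5], [338.5, 243.60000610351562]]
    [ 0.6771 -0.0229  0.069 ]
    [ 0.696
[... 202 characters left out ...]
1999969482422], [291.1000061035156, 217.8000030517578]]
side yellow 220 [[291.5, 231.39999389648438], [302.5, 226.39999389648438], [311.0, 245.10000610351562], [300.0, 250.10000610351562]]
side blue 108 [[284.79998779296875, 188.39999389648438], [288.6000061035156, 186.8000030517578], [300.1000061035156, 212.60000610351562], [296.29998779296875, 214.3000030517578]]
side blue 323 [[272.6000061035156, 239.89999389648438], [282.8999938964844, 204.0], [298.5, 208.39999389648438], [288.20001220703125, 244.3000030517578]]
side blue 493 [[308.79998779296875, 275.6000061035156], [334.3999938964844, 262.79998779296875], [342.79998779296875, 279.6000061035156], [317.20001220703125, 292.3999938964844]]
```

View pics/c0.png

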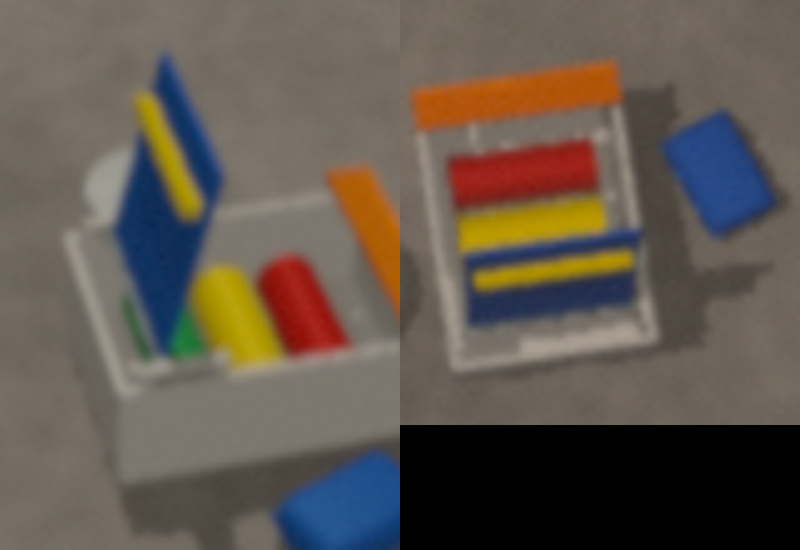

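```bash
cat > fit.py <<'E'
from h import *
from scipy.optimize import least_squares
def fit(S,T,x0=(.634,-.08,.16,1.4,.001)):
    # S,T: lists of (pixel, kind, point) kind 0 = caddy, 1 = flap (along, y, out)
    def world(p,k,P):
        X,Y,a,f,t=p
        if k: P=(-.055+t+P[0]*np.cos(f)-P[2]*np.sin(f),P[1],.058+P[0]*np.sin(f)+P[2]*np.cos(f))
        c,s=np.cos(a),np.sin(a);return (X+c*P[0]-s*P[1],Y+s*P[0]+c*P[1],P[2])
    def res(p):
        d=p[5:]
        r=[(p[4]-.0015)/.001]
        for c,L,o in(("side",S,d[:2]),("top",T,d[2:])):
            r+=list(((proj(c,[world(p,k,P) for _,k,P in L])+o-np.array([q for q,_,_ in L]))).ravel())
        return np.r_[r,d/2]
    s=least_squares(res,np.r_[x0,0,0,0,0],x_scale=np.r_[.01,.01,.1,.1,.001,1,1,1,1],loss="soft_l1")
    return s.x,res(s.x)
E
python3 - <<'E'
from fit import *
sp=lambda x,y:(255+x/5-.4,175+y/5-.4); tp=lambda x,y:(280+(x-400)/5-.4,155+y/5-.4)
S=[(sp(165,57),1,(.102,.044,0)),(sp(222,183),1,(.102,-.044,0)),(sp(125,387),0,(-.075,-.055,.055)),(sp(68,235),0,(-.075,.055,.055)),(sp(330,172),0,(.053,.055,.069)),(sp(372,168),0,(.075,.055,.069)),(sp(138,92),1,(.080,.04,.01)),(sp(195,217),1,(.080,-.04,.01))]
T=[(tp(415,90),0,(.075,.055,.069)),(tp(618,63),0,(.075,-.055,.069)),(tp(622,103),0,(.053,-.055,.069)),(tp(418,130),0,(.053,.055,.069)),(tp(455,367),0,(-.075,.055,.055)),(tp(655,342),0,(-.075,-.055,.055)),(tp(468,255),1,(.102,.044,0)),(tp(640,232),1,(.102,-.044,0)),(tp(475,280),1,(.080,.04,.01)),(tp(635,260),1,(.080,-.04,.01))]
p,r=fit(S,T);print(p.round(4),np.degrees(p[2:4]));print(r.round(1))
E
```

```text
Traceback (most recent call last):
  File "fit.py", line 15, in fit
    s=least_squares(res,np.r_[x0,0,0,0,0],x_scale=np.r_[.01,.01,.1,.1,.001,1,1,1,1],loss="soft_l1")
  File "fit.py", line 13, in res
    r+=list(((proj(c,[world(p,k,P) for _,k,P in L])+o-np.array([q for q,_,_ in L]))).ravel())
                      ~~~~~^^^^^^^
  File "fit.py", line 6, in world
    X,Y,a,f,t=p
    ^^^^^^^^^
ValueError: too many values to unpack (expected 5)
```

```bash
sed -i 's/X,Y,a,f,t=p$/X,Y,a,f,t=p[:5]/' fit.py
python3 - <<'E'
from fit import *
sp=lambda x,y:(255+x/5-.4,175+y/5-.4); tp=lambda x,y:(280+(x-400)/5-.4,155+y/5-.4)
S=[(sp(165,57),1,(.102,.044,0)),(sp(222,183),1,(.102,-.044,0)),(sp(125,387),0,(-.075,-.055,.055)),(sp(68,235),0,(-.075,.055,.055)),(sp(330,172),0,(.053,.055,.069)),(sp(372,168),0,(.075,.055,.069)),(sp(138,92),1,(.080,.04,.01)),(sp(195,217),1,(.080,-.04,.01))]
T=[(tp(415,90),0,(.075,.055,.069)),(tp(618,63),0,(.075,-.055,.069)),(tp(622,103),0,(.053,-.055,.069)),(tp(418,130),0,(.053,.055,.069)),(tp(455,367),0,(-.075,.055,.055)),(tp(655,342),0,(-.075,-.055,.055)),(tp(468,255),1,(.102,.044,0)),(tp(640,232),1,(.102,-.044,0)),(tp(475,280),1,(.080,.04,.01)),(tp(635,260),1,(.080,-.04,.01))]
p,r=fit(S,T);print(p.round(4),np.degrees(p[2:4]));print(r.round(1))
E
```

```text
[ 0.6363 -0.0777  0.1625  1.3497  0.0016  0.2332  0.6459 -0.3477  0.8094] [ 9.31291623 77.33178164]
[ 0.1  0.9 -0.4  0.7 -1.3 -0.5  1.8 -0.2 -0.1 -0.1  0.3  0.2 -0.2  0.1
  1.7 -1.8 -0.8 -0.4 -0.2 -0.1 -0.5  0.3 -0.5  0.1 -0.2 -0.5  0.5  0.7
 -0.3 -0.7 -0.2  0.4 -0.5  0.2  1.6  0.   1.1  0.1  0.3 -0.2  0.4]
```

Emit:
apply_moves(
  commands=[
    [[0, 0, 0], 0.051],
    [[0, 0, 0], 0.052],
    [[0.4, -0.4, 0], 0],
    [[0.8, -0.85, 0], 0],
    [[0.8, -0.85, 0], 0],
  ],
  claw=1,
  grip_force=40,
)

```text
clock: 1.6
tool_pos: [0.2962, -0.4844, 0.2312]
ee_rot: [[0.987, 0.159, 0.0], [0.159, -0.987, -0.0], [0.0, 0.0, -1.0]]
contact_force: [0.2, -0.3, -0.0]
finger_gap: 0.0127
gripper_force: 0.0
```

Emit:
apply_moves(
  commands=[
    [[0.8, -0.85, 0], 0],
    [[0.8, -0.85, 0], 0],
    [[0.8, -0.85, 0], 0],
    [[0.8, -0.85, 0], 0],
    [[0.8, -0.85, 0], 0],
  ],
)

```text
clock: 2.1
tool_pos: [0.4273, -0.2899, 0.2316]
ee_rot: [[0.987, 0.161, 0.0], [0.161, -0.987, -0.0], [0.0, 0.0, -1.0]]
contact_force: [0.6, -0.6, 0.7]
finger_gap: 0.0
gripper_force: 0.0
```

Emit:
apply_moves(
  commands=[
    [[0.85, -0.9, 0], 0],
    [[0.85, -0.9, 0], 0],
    [[0.85, -0.9, 0], 0],
    [[0.85, -0.9, 0], 0],
    [[0.6, -0.8, 0], 0],
  ],
)

```text
clock: 2.6
tool_pos: [0.5576, -0.0897, 0.2316]
ee_rot: [[0.987, 0.162, 0.001], [0.162, -0.987, -0.0], [0.001, 0.0, -1.0]]
contact_force: [0.6, -0.4, 0.6]
finger_gap: 0.0
gripper_force: 0.0
```

Emit:
apply_moves(
  commands=[
    [[0, 0, 0.6], 0],
    [[0, 0, 0.7], 0],
    [[0, 0, 0.7], 0],
    [[0, 0, 0.7], 0],
    [[0, 0, 0], 0],
  ],
)

```text
clock: 3.1
tool_pos: [0.5534, -0.0914, 0.1201]
ee_rot: [[0.987, 0.161, -0.007], [0.161, -0.987, 0.001], [-0.006, -0.002, -1.0]]
contact_force: [-0.8, 0.5, -0.5]
finger_gap: 0.0
gripper_force: 0.0
```

Run:
```python
from h import *
a=save("side","s1");b=save("top","t1")
cs=cv2.resize(a[150:285,245:355],None,fx=4,fy=4,interpolation=cv2.INTER_CUBIC);ct=cv2.resize(b[165:265,270:360],None,fx=4,fy=4,interpolation=cv2.INTER_CUBIC)
out=np.zeros((540,800,3),np.uint8);out[:540,:440]=cs;out[:400,440:]=ct
cv2.imwrite("pics/c1.png",out[...,::-1])
s=sensors.sense();P=np.array(s["tool_pos"]);R=np.array([[.9868,-.1618],[.1618,.9868]])
print(P,R.T@(P[:2]-[.6363,-.0777]),s["contact_force"],proj("side",P),proj("top",P))
```

```text
[ 0.55593987 -0.09200622  0.12345914] [-0.08161412 -0.00111511] [ 1.27861394 -0.47645894  0.90372977] [[270.15728171 212.99636367]] [[313.31962992 224.00885067]]
```

View pics/c1.png

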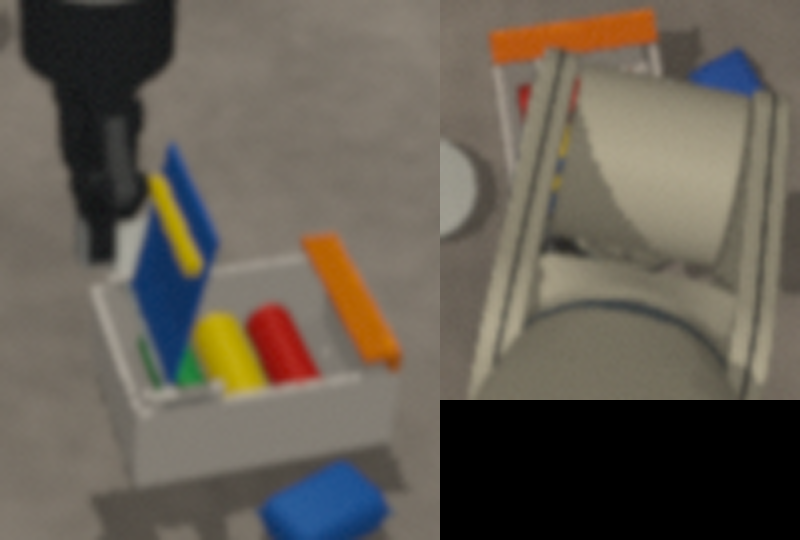

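Emit:
apply_moves(
  commands=[
    [[0.25, 0, 0], 0],
    [[0.2, 0, 0], 0],
    [[0.15, 0, 0], 0],
    [[0.1, 0, 0], 0],
    [[0.05, 0, 0], 0],
  ],
)

```text
clock: 3.7
tool_pos: [0.5862, -0.0871, 0.1237]
ee_rot: [[0.987, 0.162, 0.001], [0.162, -0.987, -0.0], [0.001, 0.0, -1.0]]
contact_force: [-0.9, 0.5, -0.1]
finger_gap: 0.0
gripper_force: 0.2
```

Emit:
apply_moves(
  commands=[
    [[0.15, 0, 0.05], 0],
    [[0.16, 0, 0.06], 0],
    [[0.15, 0, 0.055], 0],
    [[0.18, 0, 0.12], 0],
    [[0.17, 0, 0.13], 0],
  ],
)

```text
clock: 4.2
tool_pos: [0.6182, -0.0818, 0.1063]
ee_rot: [[0.987, 0.161, 0.0], [0.161, -0.987, 0.0], [0.0, -0.0, -1.0]]
contact_force: [-0.0, 0.3, -1.3]
finger_gap: -0.0
gripper_force: 0.3
```

Run:
```python
from h import *
a=save("side","s2")
cv2.imwrite("pics/c2.png",cv2.resize(a[150:285,245:355],None,fx=4,fy=4,interpolation=cv2.INTER_CUBIC)[...,::-1])
s=sensors.sense();P=np.array(s["tool_pos"]);R=np.array([[.9868,-.1618],[.1618,.9868]])
print(P,R.T@(P[:2]-[.6363,-.0777]),s["contact_force"])
```

```text
[ 0.61876062 -0.08164317  0.10547235] [-0.01794586 -0.00105325] [ 0.1304188  -0.26391865  0.13558415]
```

View pics/c2.png

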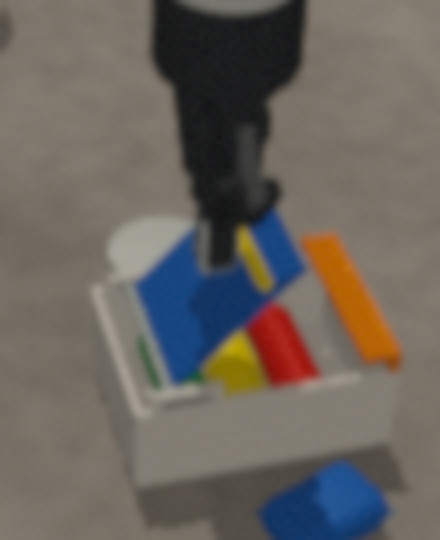

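Emit:
apply_moves(
  commands=[
    [[0.11, 0, 0.16], 0],
    [[0.11, 0, 0.16], 0],
    [[0.06, 0, 0.13], 0],
    [[0.05, 0, 0.13], 0],
    [[0.03, 0, 0.1], 0],
  ],
)

```text
clock: 4.75
tool_pos: [0.6319, -0.0796, 0.079]
ee_rot: [[0.987, 0.161, -0.0], [0.161, -0.987, 0.0], [-0.0, -0.0, -1.0]]
contact_force: [0.4, 0.5, 1.4]
finger_gap: 0.0002
gripper_force: 0.6
```

Emit:
apply_moves(
  commands=[
    [[0.02, 0, 0.1], 0],
    [[0.02, 0, 0.1], 0],
    [[0, 0, 0.1], 0],
    [[0, 0, 0.1], 0],
    [[0, 0, 0.03], 0],
  ],
)

```text
clock: 5.25
tool_pos: [0.6331, -0.0793, 0.0619]
ee_rot: [[0.987, 0.161, -0.0], [0.161, -0.987, 0.0], [-0.0, -0.0, -1.0]]
contact_force: [0.2, -0.9, 2.1]
finger_gap: 0.0001
gripper_force: 0.7
```

Run:
```python
from h import *
a=save("side","s3");b=save("top","t3")
cs=cv2.resize(a[150:285,245:355],None,fx=4,fy=4,interpolation=cv2.INTER_CUBIC);ct=cv2.resize(b[155:255,270:360],None,fx=4,fy=4,interpolation=cv2.INTER_CUBIC)
out=np.zeros((540,800,3),np.uint8);out[:540,:440]=cs;out[:400,440:]=ct
cv2.imwrite("pics/c3.png",out[...,::-1])
s=sensors.sense();P=np.array(s["tool_pos"]);R=np.array([[.9868,-.1618],[.1618,.9868]])
print(P,R.T@(P[:2]-[.6363,-.0777]),s["contact_force"])
```

```text
[ 0.63303576 -0.07932692  0.06202769] [-0.00348439 -0.00107729] [0.76490899 0.37698876 0.23931423]
```

View pics/c3.png

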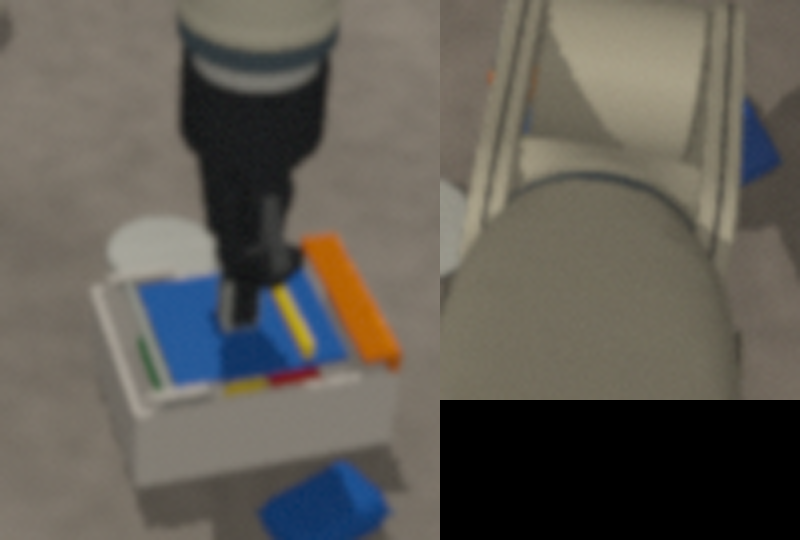

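Emit:
apply_moves(
  commands=[
    [[0, 0, 0.03], 0],
    [[0, 0, 0.02], 0],
    [[0, 0, 0], 0],
  ],
)

```text
clock: 5.65
tool_pos: [0.6332, -0.0794, 0.0603]
ee_rot: [[0.987, 0.161, -0.0], [0.161, -0.987, 0.0], [-0.0, -0.0, -1.0]]
contact_force: [-0.3, 0.1, -0.7]
finger_gap: -0.0001
gripper_force: 0.4
```

Emit:
apply_moves(
  commands=[
    [[0, 0, 0.03], 0],
    [[0, 0, 0.02], 0],
    [[0, 0, 0], 0],
  ],
)

```text
clock: 5.95
tool_pos: [0.6334, -0.0794, 0.0592]
ee_rot: [[0.987, 0.161, 0.0], [0.161, -0.987, -0.0], [0.0, 0.0, -1.0]]
contact_force: [-2.2, -0.3, 8.6]
finger_gap: -0.0001
gripper_force: 4.5
```

Emit:
apply_moves(
  commands=[
    [[0.07, 0, 0], 0],
    [[0.07, 0, 0], 0],
    [[0.07, 0, 0], 0],
    [[0.07, 0, 0], 0],
  ],
)

```text
clock: 6.35
tool_pos: [0.6443, -0.0775, 0.0592]
ee_rot: [[0.987, 0.161, -0.0], [0.161, -0.987, -0.0], [-0.0, -0.0, -1.0]]
contact_force: [-2.9, 0.4, 9.3]
finger_gap: -0.0001
gripper_force: 4.5
```

Emit:
apply_moves(
  commands=[
    [[0.06, 0, 0], 0],
    [[0.06, 0, 0], 0],
    [[0.06, 0, 0], 0],
    [[0.06, 0, 0], 0],
  ],
)

```text
clock: 6.75
tool_pos: [0.6522, -0.0761, 0.0588]
ee_rot: [[0.987, 0.162, -0.004], [0.162, -0.987, -0.0], [-0.004, -0.001, -1.0]]
contact_force: [-7.3, -0.8, 10.3]
finger_gap: 0.0001
gripper_force: 5.7
```

Run:
```python
from h import *
a=save("side","s4")
cv2.imwrite("pics/c4.png",cv2.resize(a[150:285,245:355],None,fx=4,fy=4,interpolation=cv2.INTER_CUBIC)[...,::-1])
s=sensors.sense();P=np.array(s["tool_pos"]);R=np.array([[.9868,-.1618],[.1618,.9868]])
print(P,R.T@(P[:2]-[.6363,-.0777]),s["contact_force"])
```

```text
[ 0.65257229 -0.07611564  0.05888872] [ 0.01631385 -0.00106941] [-6.92727161 -0.45233285  9.99449269]
```

View pics/c4.png

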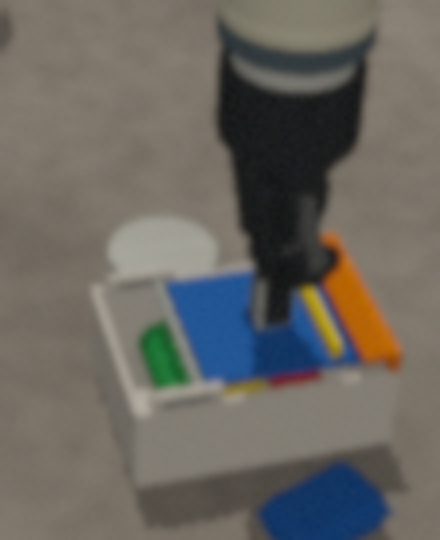

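Emit:
apply_moves(
  commands=[
    [[0.03, 0, 0], 0],
    [[0.03, 0, 0], 0],
    [[0, 0, 0], 0],
  ],
)

```text
clock: 7.1
tool_pos: [0.6547, -0.0758, 0.0588]
ee_rot: [[0.987, 0.161, -0.003], [0.161, -0.987, -0.0], [-0.003, -0.0, -1.0]]
contact_force: [-6.6, -1.1, 10.5]
finger_gap: 0.0004
gripper_force: 5.1
```

Run:
```python
from h import *
a=save("side","s5")
for n in("s0","s3","s4","s5"):
    hsv=cv2.cvtColor(cv2.imread(f"pics/{n}.png"),cv2.COLOR_BGR2HSV)
    for k,lo,hi,r in(("orange",(8,180,120),(16,255,255),(200,250,315,350)),("yellow",(22,150,100),(32,255,255),(215,242,310,335))):
        q=np.argwhere(cv2.inRange(hsv,lo,hi)[r[0]:r[1],r[2]:r[3]])
        if len(q): print(n,k,len(q),q.mean(0)+[r[0],r[2]],q[q[:,0]>q[:,0].max()-3].mean(0)+[r[0],r[2]])
```

```text
s0 orange 273 [224.72161172 332.61904762] [239.33333333 340.66666667]
s3 orange 267 [224.66292135 332.46441948] [239.33333333 340.66666667]
s3 yellow 38 [229.39473684 317.71052632] [235.83333333 320.83333333]
s4 orange 206 [227.65533981 334.38834951] [239.33333333 340.66666667]
s4 yellow 42 [229.30952381 324.78571429] [236. 328.]
s5 orange 196 [228.75       334.93877551] [239.33333333 340.66666667]
s5 yellow 43 [228.90697674 324.48837209] [236. 328.]
```

Emit:
apply_moves(
  commands=[
    [[0, 0, -0.04], 0],
    [[0, 0, -0.08], 0],
    [[-0.05, 0, -0.2], 0],
    [[-0.1, 0, -0.4], 0],
    [[-0.2, 0, -0.8], 0],
  ],
)

```text
clock: 7.65
tool_pos: [0.641, -0.0776, 0.1185]
ee_rot: [[0.987, 0.162, -0.003], [0.162, -0.987, 0.001], [-0.003, -0.001, -1.0]]
contact_force: [0.4, -0.3, 0.5]
finger_gap: -0.0001
gripper_force: 0.0
```

Emit:
apply_moves(
  commands=[
    [[-0.6, 0, -0.8], 0],
    [[-0.8, 0, -0.9], 0],
    [[-1, 0, -0.5], 0],
    [[-1, 0, 0], 0],
    [[-1, 0, 0], 0],
  ],
)

```text
clock: 8.15
tool_pos: [0.4677, -0.1065, 0.2091]
ee_rot: [[0.987, 0.162, 0.003], [0.162, -0.987, -0.001], [0.003, 0.001, -1.0]]
contact_force: [-0.3, -0.4, 0.0]
finger_gap: 0.0005
gripper_force: 0.0
```

Run:
```python
from h import *
a=save("side","s6");b=save("top","t6")
cs=cv2.resize(a[150:285,245:355],None,fx=4,fy=4,interpolation=cv2.INTER_CUBIC);ct=cv2.resize(b[155:255,270:360],None,fx=4,fy=4,interpolation=cv2.INTER_CUBIC)
out=np.zeros((540,800,3),np.uint8);out[:540,:440]=cs;out[:400,440:]=ct
cv2.imwrite("pics/c6.png",out[...,::-1])
s=sensors.sense();print(s["clock"],s["tool_pos"],s["contact_force"])
```

```text
8.25 [ 0.46355871 -0.10613867  0.2077733 ] [ 0.39039406 -0.03547057 -0.5128769 ]
```

View pics/c6.png

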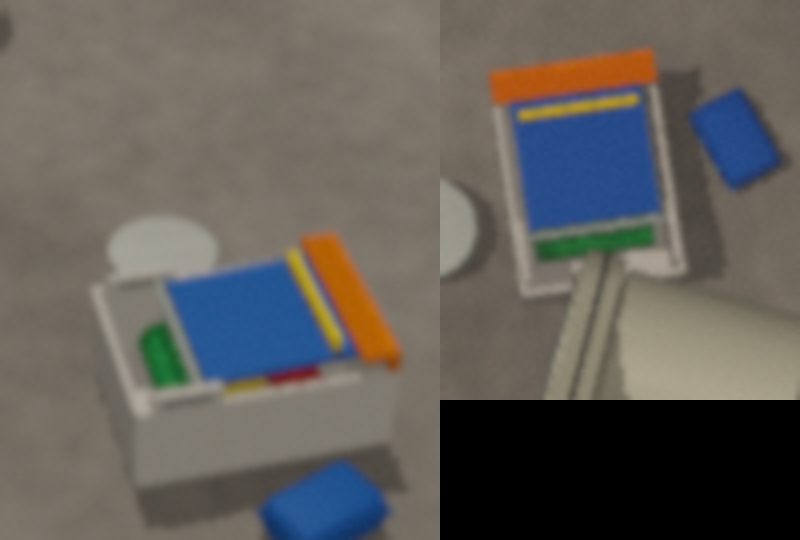

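```bash
python3 -c "
from cell import order;print(order.finish_job())"
```

```text
the job is handed in; nothing more can be done
None
```

The blue flap is pressed flat and slid forward by an estimated 17–18 mm of its 18 mm, so its free edge is about 11–12 mm beneath the orange lip. It stayed shut after I let go, the caddy did not visibly move, the arm was clear of everything, and the job is handed in with no verdict returned.

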